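# Pin the clamshell jig shut over a pulley and hold it pressed

### The arm

A 6-joint arm with a two-finger parallel gripper is mounted at the origin on the work surface. World frame = base frame: x ahead of the robot, y to its left, z up, the work surface at z = 0. Lengths are in m, angles in rad, forces in N, time in s.
With the tool pointing down it reaches from about 0.35 to 0.975 m from the base axis. Payload 7.1 kg.
Tool frame: the origin (TCP) lies midway between the tips of the shut fingers; the grasp point (between the pads) lies 19 mm behind it; z points along the fingers, y is the line along which they close (so a half turn about z gives the same grasp; the last joint's range is limited). The gripper opens to 88 mm and grips with 3 to 60 N. Pads are 20 mm wide; open, the fingers measure 115 mm over their backs; the gripper's body (75 mm by 178 mm) begins 61 mm behind the grasp point.
Start: joints at [-0.019, 0.423, 1.63, -0, 1.089, -0.019], TCP at [0.625, 0, 0.223] pointing down, gripper open.
Joint ranges: [-3, 3], [-0.9, 2.11], [0.09, 2.58], [-1.31, 4.45], [0.11, 2.69], [-2.54, 2.54]. Speed limits (rad/s): [2.39, 2.39, 3.01, 3.14, 3.14, 3.14].

### API

Orientations are given as a unit quaternion [w, x, y, z].
In Python, from cell import ctrl, optics gives the robot as it stands.
- The arm moves only by the tool move_arm, never from a script. Its arguments are lists of equal length, an entry for each row: "linear": the shift along the tool's x, y, z in m, a list of three; "rot": the turn, a rotation vector about the tool's x, y, z in rad, a list of three. In form: {"linear": [[dx, dy, dz], ...], "rot": [[rx, ry, rz], ...]}. A call has exactly 8 rows; each row shifts and turns the commanded pose from where the row before left it, along the tool's axes as they then stand; what a row does not reach is not made up. A row lasts 1/12 s, in which the tool goes at most 41.7 mm and 7.16 degrees, less where a joint would pass 70% of its speed; a pose out of reach is approached as far as the arm can. A call is refused whole if a number of a shift passes 0.0417 or a number of a turn 0.125, either way. A call with a gripper value outside its range is refused whole. "hand" is the opening, from 0 (shut) to 1 (fully open), set as the call begins (left out, the last holds). The fingers move at their own pace and stop on an object; "grip_force" is the grip in N (left out, the last holds). Time passes only in rows, so rows that do not move let the fingers close, or fill a call up. It gives the time, the measured TCP pose, the force, the opening and the grip force at its end, in the units of the state.
- ctrl.read_state(): the state, without advancing time (a new reading comes with each control period).
- optics.snapshot(name): name is "scene" or "side" or "wrist"; returns (picture, depth): 400x640x3 uint8, red, green, blue; 400x640 float32, m along the optical axis (not along the pixel's ray), 0 where there is no reading.
- optics.get_calibration(name): a dict with "camera_matrix" (3x3 intrinsics, pixels), "R" (3x3) and "t" (3): a world point X has camera coordinates R X + t. Camera axes: x right, y down, z forward; pixel columns grow to the right and rows downward; lengths in m; the calibration is good to about 2 mm. A picture is of the moment at which its call begins: read the wrist's pose just before it. get_calibration takes no time and is no camera call; for the wrist camera it gives the pose at the moment of the call.
- ctrl.hand_in(): hands the job in; it is judged then, once.
The state is a dict: "time_s": time; "qpos": joint angles; "qvel": joint speeds; "joint_torque": joint torques, N m; "tool_pos": TCP position; "eef_rot": TCP orientation; "force": force on the tool from outside, world axes, zero at the start; "ft_torque": the same for the moment, N m; "gripper_width": finger opening in m; "grip_force": force on a finger pad.
Only numpy, scipy, OpenCV 4.12 (cv2) and the standard library are available. Lean on these libraries where they do the work, as an engineer would, in place of code of your own. Each camera call takes 0.05 s, during which the arm holds its last target. There are 200 camera calls.

### The job

The clamping jig for printer pulleys stands open with a brass pulley (the part with a bore) in one of its two pockets and a solid black puck in the other. Swing its lid down shut, take the blue-headed pin from the plywood stand and push it down through the hole in the red upper half that lies over the pulley, through the pulley and into the lower half. Then press down on the pin until the two halves are fully closed on each other, and finish like that, still holding the pin pressed down; leave the other things on the table where they are.

Things in the scene. Friction and masses are not known exactly. Their poses are not given: they have to be found in the camera images.
- jig: Lower half of the clamshell jig, fixed: aluminium block 104 x 150 mm, top face 26 mm above the table. Origin: on the table under its middle; x points away from the hinge (and the robot), y along the hinge, z up. Two round pockets 40.5 mm wide, 10 mm deep, centred at jig x = 9 mm, y = +38 and -38 mm, each with a 13 mm hole through its floor down to the table.
- lid_hinge (a point): Middle of the hinge axis, fixed to the jig at jig x = -44 mm, y = 0, z = 36 mm; its y axis is the hinge line, on the side towards the robot, between two red cheeks 46 mm high and 12 mm thick at y = +-83 mm.
- lid (a joint): Hinge of the lid, rad: 0 = shut (level), grows as it opens towards the robot; starts near upright (1.25 to 1.6), stops at 1.7. Stiff, stays where it is left (0.16 N m: about 2 N near the free edge moves it). The lid is an aluminium bar on the hinge carrying the red upper half, a plate 150 mm wide, 12 mm thick, reaching from 12 to 94 mm off the hinge axis, outer face 8 mm above the axis when shut.
- lid_push (a point): Point on the outer (top when shut) face of the red upper half, in the middle of its width, 75 mm from the hinge axis and 19 mm from the free edge; moves with the lid. A good place to push the lid shut, following the arc about lid_hinge.
- jaw (a joint): Spring travel of the red upper half against the lid bar, m, towards the lower half. 0 = sprung off (lid shut: 6 mm gap between the halves, outer face 44 mm above the table); 0.006 = halves fully closed on each other (outer face 38 mm above the table). Takes about 2 N to start and 7 N to close fully; springs back when the push ends.
- hole_a (a point): Mouth, on the outer face, of the 13 mm hole through the red upper half on the jig's +y side (38 mm from the middle, 53 mm from the hinge axis). With the lid shut it lies straight over the +y pocket.
- hole_b (a point): The same for the hole on the jig's -y side, over the -y pocket.
- pulley: Brass pulley blank, loose in one of the pockets: a ring 38 mm outside, 14 mm bore, 9 mm high. Origin: centre of its underside (16 mm above the table while in the pocket). It can shift about 1 mm in the pocket.
- puck: Solid black puck, loose in the other pocket: 38 mm across, 9 mm high, no bore, so the pin cannot go through it. Origin: centre of its underside.
- pin: Locking pin, 75 mm long, about 50 g, standing in the stand at the start with its tip 6 mm above the table. From the tip up: steel shank 10 mm across and 34 mm long with a bevelled tip, blue collar 24 mm across and 5 mm thick, blue round grip 16 mm across and 36 mm long. Origin: the tip, centre of the shank's end; z points up to the grip.
- pin_tip (a point): The centre of the pin's lower end. With the pin fully home and the halves closed it lies 4 mm above the table.
- stand: Plywood block 64 x 64 x 40 mm high, fixed, with a 13 mm hole in the middle in which the pin stands, its collar resting on the block's top. Origin: centre of its underside.
- motor: Stepper motor, 42 x 42 mm, 40 mm high plus shaft, loose bystander. Origin: centre of its underside.
- screwdriver: Yellow screwdriver lying on the table, bystander. Origin under its middle.
- wrench: Steel spanner lying on the table, bystander. Origin under its middle.
- offcut: Aluminium extrusion offcut, 20 x 140 x 20 mm (its x, y, z), lying on the table, bystander. Origin under its middle.
- jar: Amber jar with white cap, 52 mm across, 70 mm high, bystander. Origin: centre of its underside.
There are look-alikes about, which are no part of the job. There is more than one size of the puck; the job needs the smallest.

How it is judged:
On the way, in this order (a step that is already met when the one before it is completed fails the run):
1. the lid is swung shut (within 0.06 rad) (value of joint lid below 0.06 rad), for 0.2 s.
2. with the lid shut, the pin's tip is down inside the pulley's bore (value of joint lid below 0.08 rad and horizontal distance between pin_tip and pulley below 0.006 m and z of pin_tip in the frame of jig below 0.02 m), for 0.1 s.
At the end, for the whole second after the job is handed in: Fingers still on the pin (>1 N), pin pressing the jig (>3 N); lid within 0.04 rad of shut, spring travel over 4.5 of 6 mm; pin upright within 0.12 rad, tip within 6 mm of the pulley's axis and under 8 mm above the table; pulley and puck in their pockets (value of joint lid below 0.04 rad and value of joint jaw above 0.0045 m and horizontal distance between pin_tip and pulley below 0.006 m and z of pin_tip in the frame of jig below 0.008 m and angle between pin's own z axis and vertical below 0.12 rad and contact force between the fingers and pin above 1 N and contact force between pin and jig above 3 N and z of pulley in the frame of jig between 0.013 and 0.019 m and x of pulley in the frame of jig between 0.005 and 0.013 m and z of puck in the frame of jig between 0.013 and 0.019 m and x of puck in the frame of jig between 0.005 and 0.013 m); the arm keeps its last pose, push and grip.
It fails at once if a bystander is pushed more than 30 mm or knocked over (distance of any of motor, screwdriver, wrench, offcut, jar from where it was at the start of the episode above 0.03 m or angle between any of motor, jar's own z axis and vertical above 0.6 rad).
It also fails if it takes over 51 s, if anything falls off the work surface, if the arm or the gripper's body presses on something with over 40 N, if the wrist force passes 120 N, or if a joint passes its speed limit or range.

## Working session

There is one attempt and no reset: what is moved stays moved. The work goes in short steps, Python scripts to look and compute and a tool call to move; the robot and the scene stay as the last step left them, time stands still between calls to the robot, and variables do not carry over. Pictures are saved under pics/ and viewed, at most 10 in all, crops included, and the job is handed in when it is done.

Besides the shell and the picture viewer there is one more tool, called after "Call:" as a command line: name --argument value ..., lists and objects as JSON in quotes. move_arm: Moves the arm, as the interface text tells. Its arguments: {"type":"object","properties":{"linear":{"type":"array"},"rot":{"type":"array"},"hand":{"type":"number"},"grip_force":{"type":"number"}},"required":["linear","rot"]}

```bash
mkdir -p pics; cat > h.py <<'E'
import numpy as np, cv2
from cell import ctrl, optics
def snap(n,f):
    c=optics.get_calibration(n); p,d=optics.snapshot(n)
    cv2.imwrite(f'pics/{f}.png',p[:,:,::-1]); np.savez(f'pics/{f}.npz',d=d,p=p,K=c['camera_matrix'],R=c['R'],t=c['t'])
def pts(f,px=None):
    z=np.load(f'pics/{f}.npz'); K,R,t,d=[np.array(z[k]) for k in ('K','R','t','d')]
    v,u=np.mgrid[:400,:640]
    X=np.stack([(u-K[0,2])/K[0,0]*d,(v-K[1,2])/K[1,1]*d,d],-1)
    W=(X-t.ravel())@R
    return W if px is None else [W[v,u] for u,v in px]
E
python3 - <<'E'
from h import *
snap('scene','s0'); snap('side','d0'); snap('wrist','w0')
s=ctrl.read_state(); print(s['time_s'],s['tool_pos'],s['eef_rot'],s['force'],s['gripper_width'])
E
```

```text
0.15 [6.24560029e-01 3.43812246e-05 2.22107302e-01] [-4.26448240e-04  7.07112277e-01  7.07101036e-01 -4.13723793e-04] [-0.20668309  0.73293173  0.09110651] 0.08814333765458986
```

View pics/s0.png

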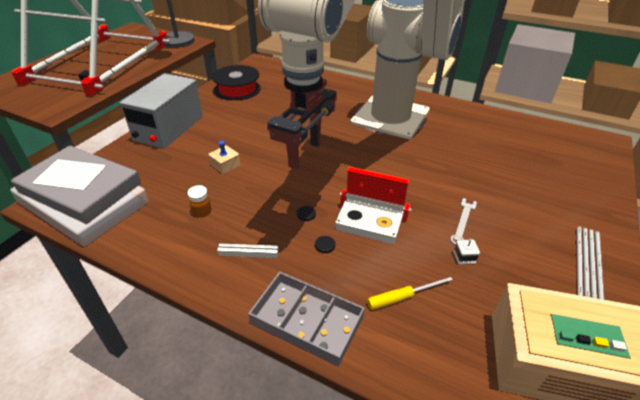

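View pics/d0.png

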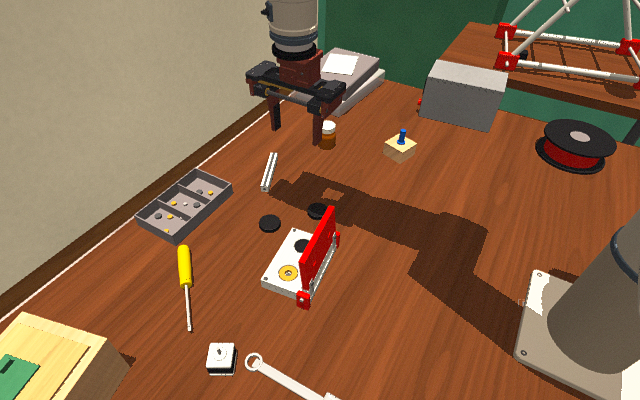

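The scene view shows the jig open at (372,215), with the pulley in its right pocket (384,222) and a puck in its left pocket (354,215). Two black look-alike discs lie on the table at (307,213) and (325,244). The pin is in the stand at (222,148), and I see no second blue pin. The puck in the pocket is the one the job means, and it stays where it is. I'll confirm this in one enlarged crop and measure.

```bash
python3 - <<'E'
from h import *
s=np.load('pics/s0.npz')['p'][:,:,::-1]; 
a=cv2.resize(s[160:250,325:425],None,fx=5,fy=5,interpolation=cv2.INTER_CUBIC); b=cv2.resize(s[135:180,200:250],None,fx=6,fy=6,interpolation=cv2.INTER_CUBIC)
o=np.zeros((450,800,3),np.uint8); o[:,:500]=a; o[:270,500:800]=b; cv2.imwrite('pics/c1.png',o)
for f in('s0','d0'):
    W=pts(f); P=np.load(f'pics/{f}.npz')['p'].astype(int); hsv=cv2.cvtColor(P.astype(np.uint8),cv2.COLOR_RGB2HSV)
    r,g,bl=P[...,0],P[...,1],P[...,2]
    roi=(W[...,0]>.35)&(W[...,0]<.95)&(abs(W[...,1])<.5)&(W[...,2]>.008)&(W[...,2]<.16)
    for n,m in dict(blue=(bl>1.5*r)&(bl>70)&(bl>1.3*g),red=(r>120)&(g<50)&(bl<50)&(hsv[...,0]<200),gold=(r>120)&(bl<0.5*r)&(g>.6*r),white=(P.min(-1)>150)).items():
        m=(m&roi).astype(np.uint8); k,l,st,c=cv2.connectedComponentsWithStats(m)
        for i in range(1,k):
            if st[i,4]>12:
                q=W[l==i]; print(f,n,c[i].round(),st[i,4],'med',np.median(q,0).round(4),'lo',np.percentile(q,3,0).round(3),'hi',np.percentile(q,97,0).round(3))
    # block tops
    for n,lo,hi,x in(('jigtop',.023,.029,None),('stand',.037,.043,None)):
        m=(abs(W[...,2]-(lo+hi)/2)<.004)&(W[...,0]>.35)&(W[...,0]<.95)&(abs(W[...,1])<.5)
        m=cv2.morphologyEx(m.astype(np.uint8),cv2.MORPH_OPEN,np.ones((2,2)))
        k,l,st,c=cv2.connectedComponentsWithStats(m)
        for i in range(1,k):
            if st[i,4]>60: 
                q=W[l==i]; print(f,n,c[i].round(),st[i,4],cv2.minAreaRect((q[:,:2]*1000).astype(np.float32)), q[:,2].mean())
E
```

```text
s0 blue [222. 148.] 59 med [ 0.5071 -0.3393  0.0651] lo [ 0.496 -0.35   0.042] hi [ 0.511 -0.335  0.08 ]
s0 red [378. 175.] 277 med [0.4985 0.1334 0.1272] lo [0.486 0.063 0.123] hi [0.512 0.202 0.129]
s0 red [361. 185.] 25 med [0.5037 0.0938 0.0825] lo [0.497 0.088 0.08 ] hi [0.507 0.1   0.097]
s0 red [344. 192.] 37 med [0.5067 0.0497 0.044 ] lo [0.491 0.044 0.032] hi [0.516 0.059 0.071]
s0 red [391. 191.] 28 med [0.4925 0.1682 0.0824] lo [0.485 0.162 0.078] hi [0.496 0.175 0.095]
s0 red [406. 209.] 43 med [0.4872 0.2141 0.0424] lo [0.471 0.205 0.013] hi [0.493 0.219 0.046]
s0 gold [384. 222.] 96 med [0.5369 0.1755 0.0227] lo [0.523 0.159 0.019] hi [0.553 0.19  0.026]
s0 gold [390. 297.] 518 med [0.7428 0.2658 0.0211] lo [0.705 0.233 0.012] hi [0.777 0.301 0.025]
s0 gold [522. 302.] 36 med [0.7112 0.4945 0.1128] lo [0.686 0.489 0.11 ] hi [0.729 0.499 0.115]
s0 white [223. 154.] 172 med [ 0.5051 -0.3375  0.0374] lo [ 0.471 -0.374  0.035] hi [ 0.532 -0.314  0.04 ]
s0 white [ 99. 188.] 1016 med [ 0.8236 -0.471   0.0943] lo [ 0.737 -0.498  0.092] hi [ 0.898 -0.445  0.097]
s0 white [100. 
[... 6232 characters left out ...]
.05859375, 122.82112884521484), (16.399641036987305, 218.1317596435547), 4.320966720581055) 0.02072466897185298
d0 jigtop [289. 263.] 1663 ((456.8410949707031, 320.30902099609375), (98.41044616699219, 562.682861328125), 30.14410972595215) 0.03082768688093602
d0 jigtop [184. 264.] 309 ((526.9658813476562, 396.9266357421875), (29.535642623901367, 581.1422119140625), 57.88467025756836) 0.026624874279541216
d0 stand [401. 145.] 284 ((413.8194885253906, 67.69808959960938), (83.11251068115234, 980.0540161132812), 11.790971755981445) 0.04122475204629279
d0 stand [221. 356.] 594 ((424.77923583984375, 461.58831787109375), (51.46558380126953, 336.74151611328125), 54.31846618652344) 0.04208801527228035
```

View pics/c1.png

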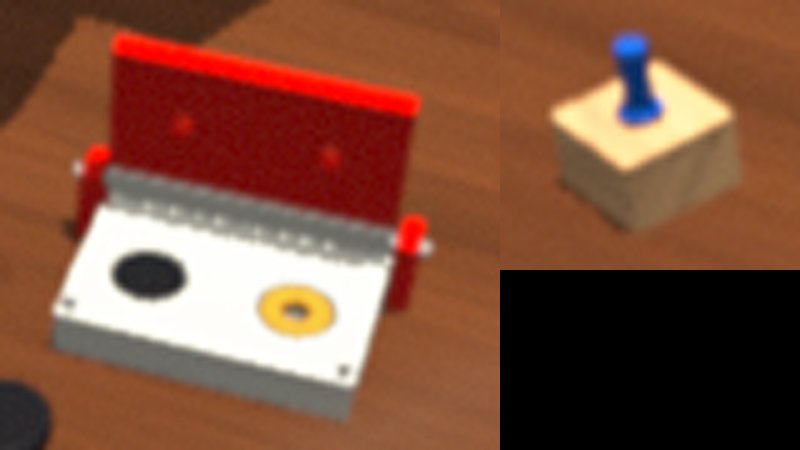

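View pics/w0.png

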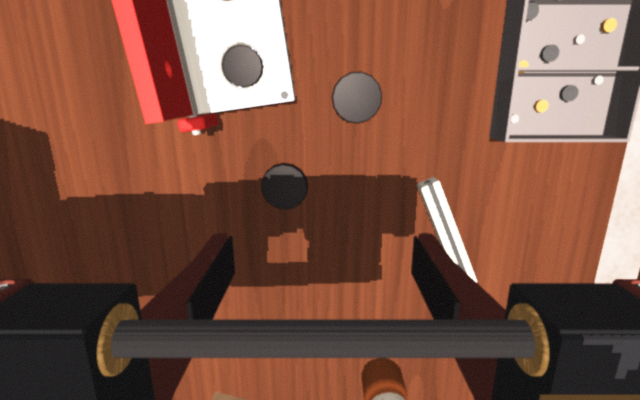

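The crop confirms it: the brass ring with a bore sits on the jig's +y side and the solid puck on the −y side. The only blue-headed pin is in the stand. The wrist view shows the lid's red edge and the two loose discs, which I'll leave alone.

```bash
python3 - <<'E'
from h import *
for f in('s0','d0'):
    W=pts(f); P=np.load(f'pics/{f}.npz')['p'].astype(int); r,g,b=P[...,0],P[...,1],P[...,2]
    box=(abs(W[...,0]-.54)<.09)&(abs(W[...,1]-.14)<.12)
    m=(box&(P.min(-1)>120)&(W[...,2]>.021)&(W[...,2]<.03)).astype(np.uint8)
    q=W[m>0]; R=cv2.minAreaRect((q[:,:2]*1000).astype(np.float32)); print(f,'top',R)
    m=box&(r>70)&(g<.4*r)&(b<.4*r)&(W[...,2]>.055)&(W[...,2]<.14)&(abs(W[...,1]-.137)<.07)
    q=W[m]; c=q.mean(0); u,s,v=np.linalg.svd(q-c,full_matrices=False); print('lid plane c',c.round(4),'n',v[2].round(3),'z max',np.percentile(q[:,2],98),s[2]/len(q)**.5)
    top=q[q[:,2]>np.percentile(q[:,2],97)-.003]; print('top edge',np.median(top,0), np.polyfit(top[:,1],top[:,0],1))
    for z0 in (.072,.078):
        m=(b>1.5*r)&(b>70)&(b>1.3*g)&(abs(W[...,0]-.5)<.03)&(abs(W[...,1]+.34)<.03)&(abs(W[...,2]-z0)<.004)
        print('pin',z0,W[m].mean(0).round(4),W[m].min(0).round(3),W[m].max(0).round(3))
    m=(abs(W[...,0]-.505)<.06)&(abs(W[...,1]+.34)<.06)&(abs(W[...,2]-.039)<.004)
    print('stand',cv2.minAreaRect((W[m][:,:2]*1000).astype(np.float32)))
    C=np.load(f'pics/{f}.npz'); print('cam',(-C['R'].T@C['t'].ravel()).round(3))
E
```

```text
s0 top ((539.8746337890625, 136.49842834472656), (99.45914459228516, 150.65750122070312), 7.6449384689331055)
lid plane c [0.4986 0.1377 0.0968] n [-0.989 -0.139  0.045] z max 0.12884276211729218 0.002686521056010234
top edge [0.49701789 0.13783432 0.12748897] [-0.14225283  0.5166825 ]
pin 0.072 [ 0.5072 -0.3394  0.0718] [ 0.503 -0.343  0.068] [ 0.51  -0.336  0.076]
pin 0.078 [ 0.5035 -0.3429  0.0777] [ 0.493 -0.35   0.076] [ 0.51  -0.336  0.08 ]
stand ((503.3352966308594, -342.3946533203125), (66.26678466796875, 66.6886215209961), 72.26660919189453)
cam [1.287 0.371 0.758]
d0 top ((536.0435180664062, 138.36611938476562), (106.2889175415039, 151.5353546142578), 6.44484806060791)
lid plane c [0.4902 0.1462 0.1045] n [-0.98  -0.128  0.152] z max 0.1316226735065707 0.003071596629848964
top edge [0.49634981 0.14376426 0.1301101 ] [-0.14264526  0.5166473 ]
pin 0.072 [ 0.5012 -0.3358  0.0726] [ 0.496 -0.341  0.068] [ 0.508 -0.333  0.076]
pin 0.078 [ 0.5025 -0.3381  0.0783] [ 0.496 -0.346  0.074] [ 0.509 -0.334  0.081]
stand ((502.8725280761719, -340.8370361328125), (67.5742416381836, 64.29315948486328), 72.02593994140625)
cam [0.273 0.539 0.666]
```

Call:
move_arm --linear '[[0.017,-0.023,0],[0.017,-0.023,0],[0.017,-0.023,0],[0.017,-0.023,0],[0.017,-0.023,0],[0.017,-0.023,0],[0.017,-0.023,0],[0.017,-0.023,0]]' --rot '[[0,0,0],[0,0,0],[0,0,0],[0,0,0],[0,0,0],[0,0,0],[0,0,0],[0,0,0]]' --hand 0

```text
time_s: 0.82
tool_pos: [0.4396, 0.1366, 0.2225]
eef_rot: [-0.0, 0.707, 0.707, -0.0]
force: [-0.7, -0.3, 0.1]
gripper_width: 0.0379
grip_force: 0.0
```

Call:
move_arm --linear '[[0,0,0.02],[0,0,0.028],[0,0,0.028],[0,0,0.028],[0,0,0.006],[0,0.008,0],[0,0.008,0],[0,0.008,0]]' --rot '[[0,0,0],[0,0,0],[0,0,0],[0,0,0],[0,0,0],[0,0,0],[0,0,0],[0,0,0]]'

```text
time_s: 1.48
tool_pos: [0.4673, 0.1363, 0.1142]
eef_rot: [0.001, 0.707, 0.707, 0.001]
force: [-0.0, 0.5, 0.2]
gripper_width: 0.0008
grip_force: 0.0
```

Call:
move_arm --linear '[[0,0.016,0.002],[0.001,0.017,0.003],[0.001,0.01,0.0045],[0.001,0.01,0.0045],[0.001,0.0085,0.0073],[0.001,0.0085,0.0073],[0,0.006,0.0095],[0,0.006,0.0095]]' --rot '[[0,0,0],[0,0,0],[0,0,0],[0,0,0],[0,0,0],[0,0,0],[0,0,0],[0,0,0]]'

```text
time_s: 2.15
tool_pos: [0.5477, 0.1412, 0.0642]
eef_rot: [0.0, 0.707, 0.707, 0.0]
force: [-1.6, 0.9, 1.5]
gripper_width: 0.0007
grip_force: 1.0
```

Call:
move_arm --linear '[[0,0.003,0.008],[0,0.002,0.008],[0,0,0.004],[0,0,0.002],[0,0,0.002],[0,0,0],[0,0,0],[0,0,0]]' --rot '[[0,0,0],[0,0,0],[0,0,0],[0,0,0],[0,0,0],[0,0,0],[0,0,0],[0,0,0]]'

```text
time_s: 2.82
tool_pos: [0.552, 0.1409, 0.0415]
eef_rot: [0.0, 0.707, 0.707, 0.0]
force: [0.2, -0.7, 4.8]
gripper_width: 0.0003
grip_force: 2.2
```

Call:
move_arm --linear '[[0,0,-0.02],[0,0,-0.035],[0,0,-0.035],[0,0,-0.035],[0,0,-0.035],[-0.01,0,-0.01],[-0.01,0,0],[0,0,0]]' --rot '[[0,0,0],[0,0,0],[0,0,0],[0,0,0],[0,0,0],[0,0,0],[0,0,0],[0,0,0]]'

```text
time_s: 3.48
tool_pos: [0.5513, 0.1194, 0.2106]
eef_rot: [-0.0, 0.707, 0.707, -0.0]
force: [-0.5, -0.1, -0.5]
gripper_width: 0.0005
grip_force: 0.0
```

```bash
python3 - <<'E'
from h import *
snap('wrist','w1')
z=np.load('pics/w1.npz'); print('cam',-z['R'].T@z['t'].ravel(), z['R'].round(2).tolist(), ctrl.read_state()['tool_pos'])
E
```

```text
cam [0.55114304 0.19732404 0.37302481] [[1.0, -0.0, -0.0], [-0.0, -0.96, 0.28], [-0.0, -0.28, -0.96]] [0.55069048 0.11982835 0.20955772]
```

View pics/w1.png

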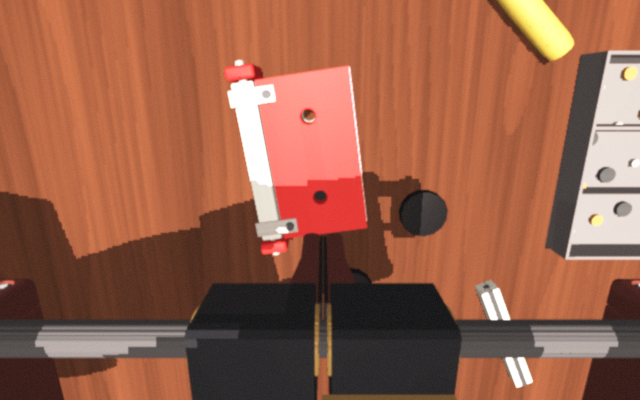

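The wrist view shows the lid shut. The +y hole is at (309,116), with some brass visible in it, and the −y hole is at (320,197). I'll refine the +y hole.

```bash
cat >> h.py <<'E'
def ray(f,u,v,z):
    c=np.load(f'pics/{f}.npz'); d=c['R'].T@np.linalg.solve(c['K'],[u,v,1.]); o=-c['R'].T@c['t'].ravel()
    return (o+d*(z-o[2])/d[2]).round(4)
E
python3 - <<'E'
from h import *
z=np.load('pics/w1.npz'); P=z['p'].astype(int); W=pts('w1')
red=(P[...,0]>100)&(P[...,1]<60)&(P[...,2]<60)
for (u,v) in((309,116),(320,197)):
    s=np.s_[v-12:v+13,u-12:u+13]
    m=(~((P[s][...,0]>150)&(P[s][...,1]<40))).astype(np.uint8); k,l,st,c=cv2.connectedComponentsWithStats(m)
    for i in range(1,k):
        if st[i,4]>15:
            uu,vv=st[i,0]+(st[i,2]-1)/2+u-12,st[i,1]+(st[i,3]-1)/2+v-12; print(st[i],uu,vv,ray('w1',uu,vv,.044),'bore@25',ray('w1',uu,vv,.025))
m=red&(W[...,2]>.035)&(W[...,2]<.06); m[235:]=0
q=W[m]; q=q[abs(q[:,0]-.54)<.1]; c=q.mean(0); A=np.c_[q[:,:2]-c[:2],np.ones(len(q))]; print('plate',c,np.linalg.lstsq(A,q[:,2],rcond=None)[0])
s=z['p'][85:150,275:345,::-1]; cv2.imwrite('pics/c2.png',cv2.resize(s,None,fx=8,fy=8,interpolation=cv2.INTER_CUBIC))
E
```

```text
[  0   0  25  25 625] 309.0 116.0 [0.5385 0.175  0.044 ] bore@25 [0.5378 0.1737 0.025 ]
[  0   0  25  25 609] 320.0 197.0 [0.548  0.0995 0.044 ] bore@25 [0.5478 0.0939 0.025 ]
plate [0.54883262 0.09223032 0.04477349] [ 0.00685798 -0.01175132  0.04477349]
```

View pics/c2.png

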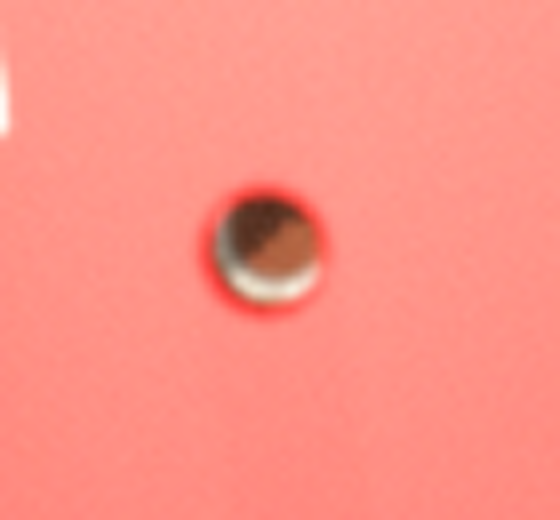

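Call:
move_arm --linear '[[-0.02,-0.002,0],[-0.038,-0.002,0],[-0.038,-0.003,0],[-0.038,-0.003,0],[-0.038,-0.003,0],[-0.038,-0.003,0],[-0.038,-0.003,0],[-0.038,-0.003,0]]' --rot '[[0,0,0],[0,0,0],[0,0,0],[0,0,0],[0,0,0],[0,0,0],[0,0,0],[0,0,0]]' --hand 0.7

```text
time_s: 4.2
tool_pos: [0.5281, -0.1662, 0.2084]
eef_rot: [-0.002, 0.707, 0.707, -0.001]
force: [0.8, 0.0, 0.7]
gripper_width: 0.0502
grip_force: 0.0
```

Call:
move_arm --linear '[[-0.038,-0.003,0],[-0.038,-0.003,0],[-0.038,-0.003,0],[-0.038,-0.003,0],[-0.038,-0.001,0],[-0.036,0,0],[0,0,0],[0,0,0]]' --rot '[[0,0,0],[0,0,0],[0,0,0],[0,0,0],[0,0,0],[0,0,0],[0,0,0],[0,0,0]]'

```text
time_s: 4.87
tool_pos: [0.5154, -0.3917, 0.2079]
eef_rot: [-0.002, 0.708, 0.706, -0.0]
force: [-0.1, -0.0, -0.6]
gripper_width: 0.0618
grip_force: 0.0
```

```bash
python3 - <<'E'
from h import *
s=ctrl.read_state(); snap('wrist','w2'); print(s['tool_pos'],s['eef_rot'])
z=np.load('pics/w2.npz'); P=z['p'].astype(int); r,g,b=P[...,0],P[...,1],P[...,2]
m=((b>1.5*r)&(b>60)&(b>1.2*g)).astype(np.uint8); k,l,st,c=cv2.connectedComponentsWithStats(m)
for i in range(1,k):
    if st[i,4]>30: print(st[i],c[i]); u,v=c[i].astype(int)
print('cam',-z['R'].T@z['t'].ravel())
u,v=max(u,50),max(v,50)
cv2.imwrite('pics/c3.png',cv2.resize(z['p'][v-50:v+50,u-50:u+50,::-1],None,fx=6,fy=6,interpolation=cv2.INTER_CUBIC)); print(u-50,v-50)
E
```

```text
[ 0.51543591 -0.39168815  0.20789489] [-2.32095615e-03  7.08243799e-01  7.05964103e-01 -1.43662370e-04]
[299 117  20  21 110] [311.57272727 124.42727273]
cam [ 0.51598601 -0.31435276  0.37061627]
261 74
```

View pics/c3.png

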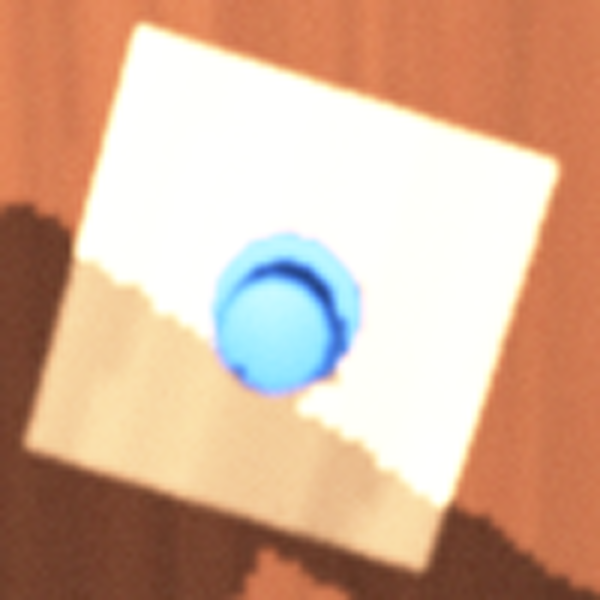

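The crop shows the pin top centred at crop (277,335) and the collar centre at crop (288,307).

```bash
python3 - <<'E'
from h import *
print('top',ray('w2',306.75,129.4,.081),'collar',ray('w2',308.6,124.75,.045),'hole',ray('w1',307.7,115.8,.044))
for f in('s0','d0'): pass
s=ctrl.read_state(); print(s['tool_pos'])
E
```

```text
top [ 0.5021 -0.3433  0.081 ] collar [ 0.5021 -0.3428  0.045 ] hole [0.5374 0.1752 0.044 ]
[ 0.51564327 -0.39027946  0.20823685]
```

Call:
move_arm --linear '[[0.024,-0.007,0],[0.024,-0.0065,0],[0,0,0.03],[0,0,0.036],[0,0,0.036],[0,0,0.01],[0,0,0],[0,0,0]]' --rot '[[0,0,0],[0,0,0],[0,0,0],[0,0,0],[0,0,0],[0,0,0],[0,0,0],[0,0,0]]'

```text
time_s: 5.58
tool_pos: [0.5036, -0.342, 0.0991]
eef_rot: [-0.001, 0.707, 0.707, -0.0]
force: [1.0, -0.8, -0.1]
gripper_width: 0.0615
grip_force: 0.0
```

Call:
move_arm --linear '[[0,-0.0015,0.015],[-0.001,0,0.02],[0,0,0.013],[0,0,0],[0,0,0],[0,0,0],[0,0,0],[0,0,0]]' --rot '[[0,0,0],[0,0,0],[0,0,0],[0,0,0],[0,0,0],[0,0,0],[0,0,0],[0,0,0]]'

```text
time_s: 6.25
tool_pos: [0.5026, -0.3444, 0.0522]
eef_rot: [0.001, 0.707, 0.707, 0.0]
force: [0.2, 0.4, 0.4]
gripper_width: 0.0617
grip_force: 0.0
```

Call:
move_arm --linear '[[0,0,0],[0,0,0],[0,0,0],[0,0,0],[0,0,0],[0,0,0],[0,0,0],[0,0,0]]' --rot '[[0,0,0],[0,0,0],[0,0,0],[0,0,0],[0,0,0],[0,0,0],[0,0,0],[0,0,0]]' --hand 0 --grip_force 40

```text
time_s: 6.92
tool_pos: [0.5019, -0.344, 0.051]
eef_rot: [-0.0, 0.707, 0.707, -0.0]
force: [-0.2, 0.2, -0.1]
gripper_width: 0.0153
grip_force: 40.0
```

Call:
move_arm --linear '[[0,0,-0.02],[0,0,-0.03],[0,0,-0.03],[0,0,-0.02],[0.02,0.001,0],[0.035,0.0025,0],[0.038,0.0025,0],[0.038,0.0025,0]]' --rot '[[0,0,0],[0,0,0],[0,0,0],[0,0,0],[0,0,0],[0,0,0],[0,0,0],[0,0,0]]'

```text
time_s: 7.58
tool_pos: [0.5102, -0.212, 0.1512]
eef_rot: [0.0, 0.708, 0.707, 0.0]
force: [-0.2, -0.1, -0.1]
gripper_width: 0.0148
grip_force: 40.0
```

Call:
move_arm --linear '[[0.038,0.0025,0],[0.038,0.0025,0],[0.038,0.0025,0],[0.038,0.0025,0],[0.038,0.0025,0],[0.038,0.0025,0],[0.038,0.0025,0],[0.038,0.0025,0]]' --rot '[[0,0,0],[0,0,0],[0,0,0],[0,0,0],[0,0,0],[0,0,0],[0,0,0],[0,0,0]]'

```text
time_s: 8.25
tool_pos: [0.5302, 0.0929, 0.1511]
eef_rot: [0.0, 0.707, 0.707, -0.0]
force: [0.5, -0.8, -1.0]
gripper_width: 0.0149
grip_force: 40.0
```

Call:
move_arm --linear '[[0.035,0.0025,0],[0.03,0.0025,0],[0.018,0.002,0],[0,0,0],[0,0,0],[0,0,0],[0,0,0],[0,0,0]]' --rot '[[0,0,0],[0,0,0],[0,0,0],[0,0,0],[0,0,0],[0,0,0],[0,0,0],[0,0,0]]'

```text
time_s: 8.92
tool_pos: [0.5374, 0.1728, 0.151]
eef_rot: [-0.0, 0.708, 0.707, -0.0]
force: [0.7, -0.3, -0.4]
gripper_width: 0.0152
grip_force: 40.0
```

```bash
python3 - <<'E'
from h import *
a=[]
for i in range(6): snap('wrist','w3'); s=ctrl.read_state(); a.append(s['tool_pos'])
print(np.round(a,4).tolist(),np.mean(a,0),s['eef_rot'],s['time_s'],s['gripper_width'])
snap('side','d3'); z=np.load('pics/d3.npz')['p'][:,:,::-1]
o=np.zeros((400,800,3),np.uint8); o[:,:400]=cv2.resize(z[200:300,260:360],(400,400),interpolation=cv2.INTER_CUBIC)
snap('scene','s3'); z=np.load('pics/s3.npz')['p'][:,:,::-1]
o[:,400:]=cv2.resize(z[160:260,330:430],(400,400),interpolation=cv2.INTER_CUBIC); cv2.imwrite('pics/c4.png',o)
E
```

```text
[[0.5375, 0.1729, 0.1511], [0.5375, 0.1731, 0.1511], [0.5375, 0.1732, 0.1511], [0.5376, 0.1734, 0.1511], [0.5376, 0.1735, 0.1511], [0.5375, 0.1737, 0.1511]] [0.53752983 0.17330977 0.15111914] [-9.27632701e-06  7.07297739e-01  7.06915771e-01 -1.56344138e-05] 9.2167 0.015252941222475846
```

View pics/c4.png

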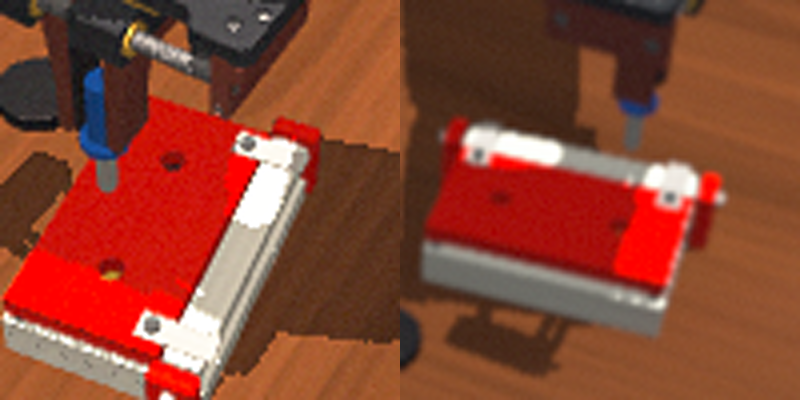

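The pin is held upright above the lid. The +y hole appears at side (288,267) and scene (385,216). I'll cross-check the hole and the pin in both fixed cameras.

```bash
python3 - <<'E'
from h import *
print('hole side',ray('d3',287.6,266.6,.044),'scene',ray('s3',384.6,215.8,.044))
# tip from crops: z=.106 ; side tip crop(107,188), scene (633,144); collar lower centre z=.14
print('tip side',ray('d3',107/4+260-.4,188/4+200-.4,.106),'scene',ray('s3',233/4+330-.4,144/4+160-.4,.106))
s=ctrl.read_state();print(s['tool_pos'])
E
```

```text
hole side [0.5391 0.1756 0.044 ] scene [0.5387 0.1748 0.044 ]
tip side [0.5396 0.1749 0.106 ] scene [0.5345 0.1742 0.106 ]
[0.53751457 0.17386929 0.15111822]
```

Call:
move_arm --linear '[[0,0,0.018],[0,0,0.018],[0,0,0.014],[0,0,0],[0,0,0.003],[0,0,0.003],[0,0,0.003],[0,0,0.003]]' --rot '[[0,0,0],[0,0,0],[0,0,0],[0,0,0],[0,0,0],[0,0,0],[0,0,0],[0,0,0]]'

```text
time_s: 9.98
tool_pos: [0.538, 0.1742, 0.0896]
eef_rot: [0.0, 0.707, 0.707, 0.001]
force: [0.3, -0.2, 0.2]
gripper_width: 0.0155
grip_force: 40.0
```

Call:
move_arm --linear '[[0,0,0.002],[0,0,0.002],[0,0,0.002],[0,0,0],[0,0,0],[0,0,0],[0,0,0],[0,0,0]]' --rot '[[0,0,0],[0,0,0],[0,0,0],[0,0,0],[0,0,0],[0,0,0],[0,0,0],[0,0,0]]'

```text
time_s: 10.65
tool_pos: [0.5376, 0.174, 0.0832]
eef_rot: [0.0, 0.707, 0.707, 0.0]
force: [0.3, 0.2, -0.5]
gripper_width: 0.0152
grip_force: 40.0
```

Call:
move_arm --linear '[[0,0,0.003],[0,0,0.003],[0,0,0.003],[0,0,0.003],[0,0,0.002],[0,0,0.002],[0,0,0],[0,0,0]]' --rot '[[0,0,0],[0,0,0],[0,0,0],[0,0,0],[0,0,0],[0,0,0],[0,0,0],[0,0,0]]'

```text
time_s: 11.32
tool_pos: [0.5374, 0.174, 0.0669]
eef_rot: [-0.0, 0.707, 0.707, -0.0]
force: [-1.1, -0.4, 0.4]
gripper_width: 0.0148
grip_force: 40.0
```

Call:
move_arm --linear '[[0,0,0.002],[0,0,0.002],[0,0,0.002],[0,0,0.002],[0,0,0.002],[0,0,0],[0,0,0],[0,0,0]]' --rot '[[0,0,0],[0,0,0],[0,0,0],[0,0,0],[0,0,0],[0,0,0],[0,0,0],[0,0,0]]'

```text
time_s: 11.98
tool_pos: [0.5375, 0.174, 0.0571]
eef_rot: [-0.0, 0.707, 0.707, -0.0]
force: [-0.1, 0.4, 0.4]
gripper_width: 0.0156
grip_force: 40.0
```

Call:
move_arm --linear '[[0,0,0.002],[0,0,0.002],[0,0,0.002],[0,0,0.001],[0,0,0.001],[0,0,0],[0,0,0],[0,0,0]]' --rot '[[0,0,0],[0,0,0],[0,0,0],[0,0,0],[0,0,0],[0,0,0],[0,0,0],[0,0,0]]'

```text
time_s: 12.65
tool_pos: [0.5379, 0.1742, 0.0495]
eef_rot: [0.0, 0.707, 0.707, 0.0]
force: [-1.4, -0.0, 6.2]
gripper_width: 0.015
grip_force: 40.0
```

Call:
move_arm --linear '[[0,0,0.001],[0,0,0.0005],[0,0,0],[0,0,0],[0,0,0],[0,0,0],[0,0,0],[0,0,0]]' --rot '[[0,0,0],[0,0,0],[0,0,0],[0,0,0],[0,0,0],[0,0,0],[0,0,0],[0,0,0]]'

```text
time_s: 13.32
tool_pos: [0.538, 0.1742, 0.0485]
eef_rot: [0.0, 0.707, 0.707, 0.0]
force: [-2.3, -0.3, 11.8]
gripper_width: 0.015
grip_force: 40.0
```

```bash
python3 - <<'E'
from h import *
snap('side','d4'); snap('scene','s4')
o=np.hstack([cv2.resize(np.load(f'pics/{f}.npz')['p'][a:a+100,b:b+100,::-1],(400,400),interpolation=cv2.INTER_CUBIC) for f,a,b in(('d4',210,255),('s4',160,330))]); cv2.imwrite('pics/c5.png',o)
s=ctrl.read_state(); print(s['force'],s['tool_pos'],s['time_s'])
E
```

```text
[-1.42233952 -0.38545959 10.63857498] [0.53798238 0.17420541 0.0485212 ] 13.4167
```

View pics/c5.png

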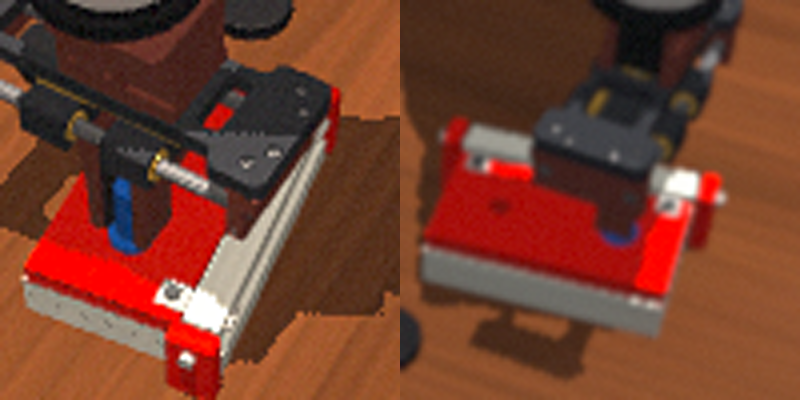

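The pin's collar sits flat on the lid, the halves are closed with no gap, and the press is steady at about 11 N. Handing in.

```bash
python3 -c "
from h import *
print(ctrl.hand_in())"
```

```text
the job is handed in; nothing more can be done
None
```

I handed the job in with the lid shut, the pin down through the pulley into the lower half and held pressed at about 11 N, and the halves closed; the hand-in returned no verdict, so I can't confirm it passed.

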